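# Engage the slow gear of a potter's finishing wheel

### The arm

A 6-joint arm with a two-finger parallel gripper is mounted at the origin on the work surface. World frame = base frame: x ahead of the robot, y to its left, z up, the work surface at z = 0. Lengths are in m, angles in rad, forces in N, time in s.
With the tool pointing down it reaches from about 0.3 to 0.95 m from the base axis. Payload 3.1 kg.
Tool frame: the origin (TCP) lies midway between the tips of the shut fingers; the grasp point (between the pads) lies bot.grip_depth behind it (bot.grip_depth is the distance from the TCP to the grasp point, in m); z points along the fingers, y is the line along which they close (so a half turn about z gives the same grasp; the last joint's range is limited). The gripper opens to 85 mm and grips with 20 to 120 N. Pads are 22 mm wide; open, the fingers measure 114 mm over their backs; the gripper's body (76 mm by 85 mm) begins 54 mm behind the grasp point. The pads swing forward as they close: fully open they stand 13 mm farther back than shut.
Start: joints at [1.159, 0.308, 1.634, -0, 1.2, -0.07], TCP at [0.21, 0.589, 0.231] pointing down, gripper open.
Joint ranges: [-3.06, 3.06], [-0.79, 1.96], [0.05, 2.63], [-1.19, 4.34], [0.05, 2.64], [-2.94, 2.94]. Speed limits (rad/s): [2.79, 2.79, 3.14, 3.14, 3.14, 3.14].

### API

Orientations are given as a 3x3 rotation matrix whose columns are the frame's x, y, z axes.
In Python, from rig import bot, capture, order gives the robot as it stands. The module is installed in compiled form; this text tells all that it offers. Calls block until the motion is done:
- bot.movep(position, orientation): joint-space move of the TCP to a pose.
- bot.movel(position, attitude=None, velocity=0.15, max_force=None): straight line of the TCP; attitude=None keeps the orientation; velocity is the mean speed in m/s. With max_force (N) it stops when the force on the tool has changed by that much, and returns True; else False.
- bot.set_joints(angles): joint-space move.
- bot.grip(opening, squeeze=None): finger opening in m; squeeze is the grip in N (None keeps the last); returns when the fingers have stopped.
- bot.dwell(seconds).
- bot.ik(position, orientation): joint angles nearest the present ones, or None.
- bot.state(): the state.
- capture(name): name is "scene" or "top"; returns a dict with "img" (384x512x3 uint8, red, green, blue), "vertical_fov" (degrees; the focal length in pixels is half the picture's height over the tangent of half this angle, whatever the lens; pixels are square), "cx", "cy" (the principal point, pixels), "k1" (the pictures are not rectified: a ray, as slopes to the right and down, at radius r is drawn at 1 + k1 r^2 times it, then the intrinsics apply), "rvec" (rotation vector, rad) and "tvec" (3), from world to camera coordinates, as OpenCV has them. Camera axes: x right, y down, z forward; pixel columns grow to the right and rows downward; lengths in m; the calibration is good to about 2 mm. A picture is of the moment at which its call begins. There is no depth.
A pose or a line that the arm cannot do raises bot.Unreachable and nothing moves.
- order.close_job(): hands the job in; it is judged then, once.
The state is a dict: "time_s": time; "qpos": joint angles; "qd": joint speeds; "joint_efforts": joint torques, N m; "tcp_pos": TCP position; "ee_rot": TCP orientation; "wrist_force": force on the tool from outside, world axes, zero at the start; "moment": the same for the moment, N m; "width": finger opening in m; "grip_force": force on a finger pad.
Only numpy, scipy, OpenCV 4.12 (cv2) and the standard library are available. Lean on these libraries where they do the work, as an engineer would, in place of code of your own. Each camera call takes 0.05 s, during which the arm holds its last target. There are 200 camera calls.

### The job

Put the finishing wheel into slow gear: ease the gear lever's ball knob away from you out of its neutral notch until the teeth inside stand against each other, then take the wheel head by one of its two pins and rock it round by hand until you feel the teeth drop in, and push the knob fully home. Feel for the mesh and never force the lever or the wheel against the teeth, disturb nothing else on the bench, and let go of everything at the end.

Things in the scene. Friction and masses are not known exactly. Their poses are not given: they have to be found in the camera images.
- jig: The finishing wheel: grey-green cast gear-case 260 mm deep (x) by 400 mm long (y), top cover 130 mm above the bench, with the wheel head on its +y half, the gear lever on its -y half and an electric motor behind (+x). Fixed to the bench. Origin: centre of the case's underside; x points away from the worker, y to the left, z up.
- spindle (a point): Centre of the wheel head's top face, on the spindle axis: 80 mm to +y of the case's centre, 172 mm above the bench. The wheel head is a bare aluminium disc of diameter 230 mm, 14 mm thick, turning about this vertical axis.
- pin_a (a point): One of the two upright round steel pins on the wheel head (10 mm diameter, 18 mm tall, 90 mm from the spindle axis, opposite each other); the +x one of the wheel's own frame. The point is the pin's centre, half-way up, 9 mm over the disc. Nothing else stands on the disc.
- pin_b (a point): One of the two upright round steel pins on the wheel head (10 mm diameter, 18 mm tall, 90 mm from the spindle axis, opposite each other); the -x one of the wheel's own frame. The point is the pin's centre, half-way up, 9 mm over the disc. Nothing else stands on the disc.
- wheel (a joint): Turn of the wheel head about the spindle, rad, anticlockwise from above positive, no stops. Out of mesh it turns easily (2 to 5 N at a pin). In mesh it is locked but for 0.15 rad of play. Where teeth and gaps line up is out of sight and has to be felt: never at the start; turning 0.1 to 1.0 rad, either way, brings the first gap, and the next ones follow every 1.05 rad.
- gear_lever (a joint): Swing of the gear lever, rad: 0 = neutral notch, growing as the knob goes away from the worker (+x of the case), 0.40 = home notch, slow gear; stop at 0.43. Past a crest at 0.10 the spring takes the lever by itself to about 0.15, where tooth faces meet; let go, it stays there. When a gap comes round it drops by itself to 0.20 and stays; then it must be pushed over a second crest (0.30) to 0.40.
- knob (a point): Centre of the lever's black ball knob, 38 mm diameter, on a 13 mm stalk. It swings in the case's x-z plane, 150 mm from a pivot 20 mm in front (-x) of the case's centre, 140 mm to its -y, 85 mm above the bench: leaning 0.2 rad to -x in neutral, 0.2 rad to +x at home (60 mm travel, height 232 to 235 mm). Taking it over a crest needs about 8 N; tooth on tooth it cannot pass.
- sliding_gear: The slow gear inside the case, out of sight: a ring of six teeth, 72 mm in diameter, on the spindle axis, held from turning by its worm; the lever slides it down 50 mm per rad into the six teeth at the foot of the wheel's spindle. Its teeth must not carry more than 200 N (about 65 N at the knob or at a pin). Origin on the spindle axis at bench height; it shows no turn.
- burner: Bystander: dark clay square incense burner on four legs, 150 mm wide, 155 mm tall, on the bench to the left of the machine. Origin: centre underneath.
- lion_case: Bystander: small dark clay seated lion, 46 by 36 mm, 66 mm tall, standing on the case's top cover in front of the wheel head and beside the lever. Origin: centre underneath.
- rib: Bystander: flat wooden rib, 50 by 95 by 7 mm, lying on the case's top cover behind the lever. Origin: centre underneath.
- lion_bench: Bystander: a second clay lion like the other, on the bench to the right. Origin: centre underneath.
- bowl: Bystander: empty terracotta bowl, 130 mm across, 55 mm tall, on the bench to the right. Origin: centre underneath.
- leg: Bystander: loose tapered clay leg, 42 mm across the foot, 85 mm tall, standing on the bench to the left. Origin: centre underneath.
- brush: Bystander: brush lying on the bench, front right. Origin underneath.
- calipers: Bystander: steel calipers, 140 mm long, 10 mm thick, lying on the bench in front of the machine, to the left. Origin at the hinge, underneath.

How it is judged:
By the outcome, as a careful person would: the job done as asked, in the order asked, and still so for the second after the job is handed in, with the robot touching nothing.
It also fails if it takes over 58 s, if anything falls off the work surface, if the arm or the gripper's body presses on something with over 40 N, if the wrist force passes 120 N, or if a joint passes its speed limit or range.

## Working session

There is one attempt and no reset: what is moved stays moved. The work goes in short steps, each a Python script; the robot and the scene stay as the last script left them, time stands still between calls to the robot, and variables do not carry over. Pictures are saved under pics/ and viewed, at most 10 in all, crops included, and the job is handed in when it is done.

```bash
mkdir -p pics
cat > h.py <<'E'
import numpy as np, cv2
from rig import bot, capture, order
def cam(c):
    h,w=c["img"].shape[:2]; f=h/2/np.tan(np.radians(c["vertical_fov"])/2)
    return f,c["cx"],c["cy"],c["k1"],cv2.Rodrigues(np.array(c["rvec"],float))[0],np.array(c["tvec"],float).ravel()
def ray(c,u,v):
    f,cx,cy,k,R,t=cam(c); K=np.array([[f,0,cx],[0,f,cy],[0,0,1.]])
    p=cv2.undistortPoints(np.array([[[u,v]]],float),K,np.array([k,0,0,0,0.])).ravel()
    return -R.T@t, R.T@np.array([p[0],p[1],1])
def onz(c,u,v,z):
    o,d=ray(c,u,v); return o+d*(z-o[2])/d[2]
def proj(c,P):
    f,cx,cy,k,R,t=cam(c); K=np.array([[f,0,cx],[0,f,cy],[0,0,1.]])
    return cv2.projectPoints(np.atleast_2d(np.array(P,float)),R,t,K,np.array([k,0,0,0,0.]))[0].reshape(-1,2)
def save(c,n,crop=None,s=1):
    im=c["img"][...,::-1]
    if crop: im=im[crop[1]:crop[3],crop[0]:crop[2]]
    cv2.imwrite(f"pics/{n}.png",cv2.resize(im,None,fx=s,fy=s,interpolation=cv2.INTER_CUBIC))
E
python3 - <<'E'
from h import *
for n in("scene","top"):
    c=capture(n); save(c,n,s=1.5); o,d=ray(c,c["cx"],c["cy"]); print(n,o,d,c["vertical_fov"],c["k1"])
    np.save(n+".npy",c,allow_pickle=True)
s=bot.state(); print(s,bot.grip_depth)
E
```

```text
scene [ 0.93993916 -0.52023476  0.89421761] [-0.45606952  0.51289252 -0.72728389] 57.72670370623634 -0.08143662164152167
top [0.31389265 0.01193073 1.25276661] [ 0.16125084  0.01417034 -0.98681172] 52.17713607907503 -0.08131126061711813
{'time_s': 0.1, 'qpos': array([ 1.15929951e+00,  3.08926975e-01,  1.63506569e+00,  1.36213375e-05,
        1.19974130e+00, -6.96891390e-02]), 'qd': array([-0.00107603, -0.00262431, -0.0029853 , -0.00025424, -0.0008465 ,
        0.00037533]), 'joint_efforts': array([ 7.04479726e-05, -4.16401148e+01, -2.77649724e+01, -7.40261612e-05,
        4.00474673e-03,  6.23679156e-06]), 'tcp_pos': array([0.20920434, 0.58813862, 0.23015325]), 'ee_rot': array([[-9.42148558e-01,  3.35194481e-01, -8.68117761e-04],
       [ 3.35195566e-01,  9.42146539e-01, -1.95747905e-03],
       [ 1.61757969e-04, -2.13522529e-03, -9.99997707e-01]]), 'wrist_force': array([0.66678581, 0.39765231, 0.25613369]), 'moment': array([ 0.0030288 ,  0.0033842 , -0.01638333]), 'grip_force': 0.0, 'width': 0.0850585618993479} 0.0187
```

View pics/scene.png

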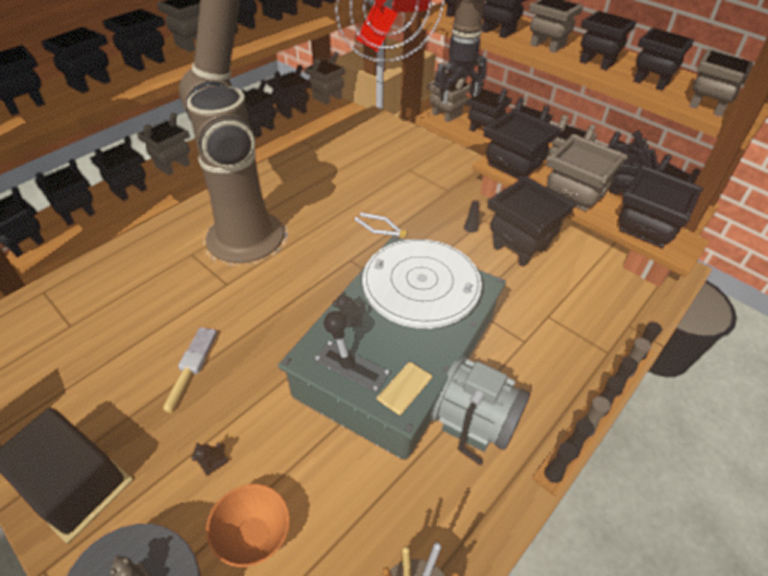

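View pics/top.png

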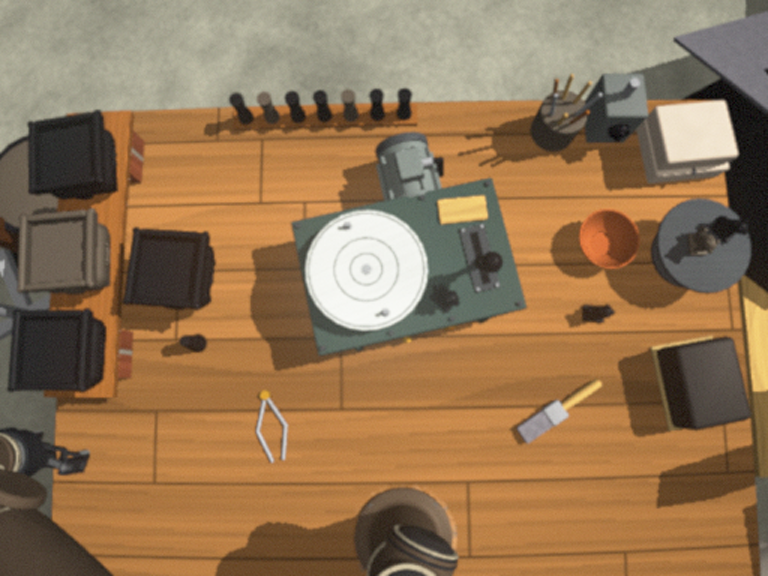

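The top view shows the case corners at about (293,223), (491,180), (525,305) and (320,353). The disc centre is at (366,269), the pins near (345,226) and (382,313), and the knob at (488,261), with the lion beside it at (445,296); all are 1.5x pixels. Next I measure them.

Run:
```python
from h import *
T=np.load("top.npy",allow_pickle=True).item(); S=np.load("scene.npy",allow_pickle=True).item()
k=[onz(T,u/1.5,v/1.5,.13) for u,v in[(293,223),(491,180),(525,305),(320,353)]]
print(np.round(k,4), [np.linalg.norm(k[i]-k[i-1]) for i in range(4)], np.mean(k,0))
# disc
for n,c in(("T",T),("S",S)):
    im=c["img"].astype(int); m=((im.min(2)>165)&(np.ptp(im,axis=2)<40)).astype(np.uint8)
    q,l,st,ce=cv2.connectedComponentsWithStats(cv2.morphologyEx(m,cv2.MORPH_CLOSE,np.ones((5,5))))
    i0=l[(179,244)[0] if n=="T" else 188, 240 if n=="T" else 270]
    if n=="T": i0=l[165,235]
    cn=max(cv2.findContours((l==i0).astype(np.uint8),0,1)[0],key=cv2.contourArea)[:,0]
    P=np.array([onz(c,u,v,.172)[:2] for u,v in cn]); (x,y),r=cv2.minEnclosingCircle(P.astype(np.float32))
    A=np.c_[2*P,np.ones(len(P))]; s=np.linalg.lstsq(A,(P**2).sum(1),rcond=None)[0]
    print(n,"disc",x,y,r,"ls",s[:2],np.sqrt(s[2]+s[0]**2+s[1]**2))
# slope of case edges: top edges fit
a=k[0]-k[1];b=k[3]-k[2];d=k[1]-k[2];e=k[0]-k[3]
print("yaw",[np.arctan2(-v[0],v[1]) for v in(a,b)],[np.arctan2(v[1],v[0]) for v in(d,e)])
# crops side by side
a=cv2.resize(T["img"][135:220,200:345],None,fx=4,fy=4,interpolation=2)
cv2.imwrite("pics/tc.png",a[...,::-1]); 
b=cv2.resize(S["img"][150:270,195:325],None,fx=5,fy=5,interpolation=2)
cv2.imwrite("pics/sc.png",b[...,::-1])
```

```text
[[ 0.6284  0.2058  0.13  ]
 [ 0.7095 -0.1896  0.13  ]
 [ 0.4567 -0.2435  0.13  ]
 [ 0.3714  0.1515  0.13  ]] [np.float64(0.2625822162439301), np.float64(0.40359398249443157), np.float64(0.25842884607075955), np.float64(0.40409980751082397)] [ 0.54150634 -0.01895738  0.13      ]
T disc 0.5261503458023071 0.05991728976368904 0.11563879251480103 ls [0.5257454  0.06022475] 0.11353625211416393
S disc 0.46948736906051636 0.06969127804040909 0.17681123316287994 ls [0.49173308 0.06272025] 0.12999996535658753
yaw [np.float64(0.20240695523307808), np.float64(0.2126935900335887)] [np.float64(0.21018189069143717), np.float64(0.20821393875066999)]
```

View pics/tc.png

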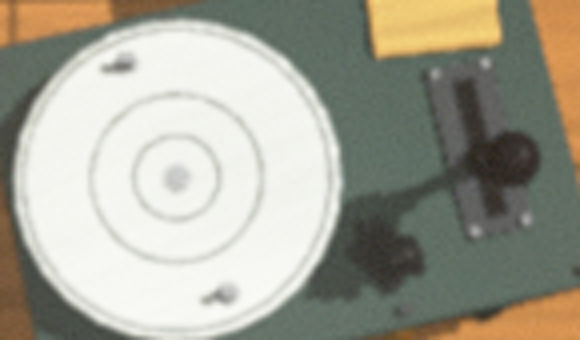

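View pics/sc.png

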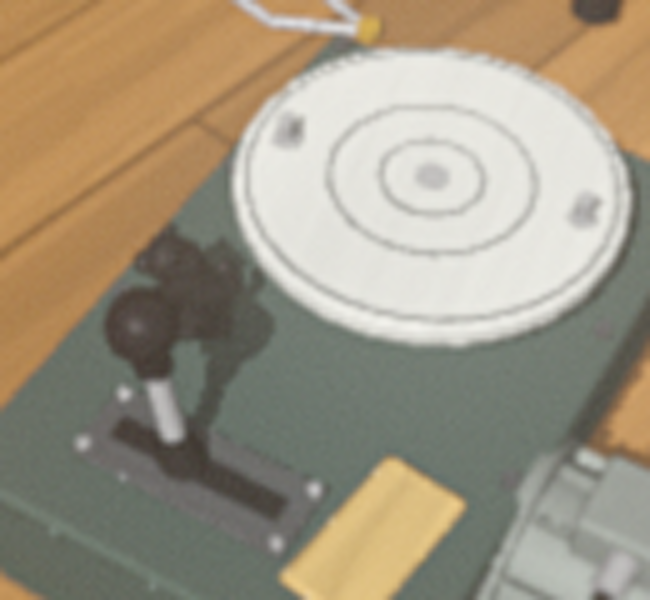

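The crops give the knob centre at top px (326.5,174.5) and scene px (223.4,215). The pin tops are at top (231.5,150.3) and (257,208), and the lion stands on the worker side between the knob and the disc. Next I triangulate these and check them against the geometry.

```bash
cat >> h.py <<'E'
yaw=.2084; ex=np.array([np.cos(yaw),np.sin(yaw),0]); ey=np.array([-np.sin(yaw),np.cos(yaw),0]); ez=np.array([0,0,1.])
O=np.array([.5415,-.019,0])
def knob(q): a=q-.2; return O+ex*(-.02+.15*np.sin(a))-.14*ey+ez*(.085+.15*np.cos(a))
SP=np.array([.5254,.0598,.172])
def down(y): y=np.asarray(y,float); y/=np.linalg.norm(y); z=-ez; return np.c_[np.cross(y,z),y,z]
def tri(T,a,S,b):
    o1,d1=ray(T,*a);o2,d2=ray(S,*b); s=np.linalg.lstsq(np.c_[d1,-d2],o2-o1,rcond=None)[0]
    p,q=o1+s[0]*d1,o2+s[1]*d2; return (p+q)/2,np.linalg.norm(p-q)
E
python3 - <<'E'
from h import *
T=np.load("top.npy",allow_pickle=True).item(); S=np.load("scene.npy",allow_pickle=True).item()
print("knob",tri(T,(326.5,174.5),S,(223.4,215)),knob(0),proj(T,knob(0)),proj(S,knob(0)))
print("disc spindle",O+.08*ey,tri(T,(200+178/4,135+179/4),S,(195+432/5,150+177/5)))
for a,b in(((231.5,150.3),(312.4,192)),((257,208),(253.2,176))):
    p=onz(T,*a,.188); d=p-SP; print("pin",p,np.hypot(*d[:2]),np.arctan2(d[1],d[0]),tri(T,a,S,b))
p=onz(T,200+400/4,135+255/4,.17)-O; print("lion local",p@ex,p@ey)
print(bot.ik(knob(0)-.06*ex,down(ey)),bot.ik(knob(0)-.06*ex,down(-ey)))
for th in(0,.3,.7,1.2,1.6):
    r=np.array([np.cos(th),np.sin(th),0]); print(th,bot.ik(SP+.09*r,down(np.cross(ez,r))))
E
```

```text
knob (array([ 0.52217853, -0.16254462,  0.22983011]), np.float64(0.0009729983988423099)) [ 0.52174239 -0.16627429  0.23200999] [[328.18362708 174.58455391]] [[222.33435406 215.17428716]]
disc spindle [0.52494842 0.05926906 0.        ] (array([0.52520189, 0.06028773, 0.17084106]), np.float64(0.004271462531535988))
pin [0.60514448 0.0936749  0.188     ] 0.08664116294253293 0.4016953753657292 (array([0.60969341, 0.0959203 , 0.17731321]), np.float64(0.004190147676039992))
pin [0.44109985 0.02468854 0.188     ] 0.0913199305530303 -2.746938996657799 (array([0.44397102, 0.02659196, 0.17807813]), np.float64(0.00488983301763298))
lion local -0.08860183885002566 -0.05929030190473203
[-4.56050802e-01  5.72862608e-02  1.92942434e+00 -4.44089210e-16
  1.15488206e+00 -2.23524713e+00] [-4.56050802e-01  5.72862608e-02  1.92942434e+00 -4.44089210e-16
  1.15488206e+00  9.06345525e-01]
0 [ 2.64559196e-02  3.55064571e-01  1.69874834e+00 -4.44089210e-16
  1.08777974e+00 -1.54434041e+00]
0.3 [ 6.98758854e-02  3.53540070e-01  1.70084014e+00 -4.44089210e-16
  1.08721244e+00 -1.80092044e+00]
0.7 [ 1.23799265e-01  3.32463789e-01  1.72953850e+00 -4.44089210e-16
  1.07959037e+00 -2.14699706e+00]
1.2 [ 1.76452487e-01  2.78747156e-01  1.80077079e+00 -4.44089210e-16
  1.06207470e+00 -2.59434384e+00]
1.6 None
```

```bash
cat >> h.py <<'E'
def push(q): # tcp (ball contact) for lever angle q
    p=knob(q)-.030*ex; p[2]=.222; return p
def f(): return np.round(bot.state()["wrist_force"],1)
def t(): return round(bot.state()["time_s"],2)
E
python3 - <<'E'
from h import *
s=bot.state(); R=down(-ey)
bot.movel(s["tcp_pos"]+[0,0,.09],velocity=.2)
p=push(0)-.03*ex; p[2]=.32
bot.movep(p,R); bot.grip(0,20); print(t())
p[2]=.222; bot.movel(p,velocity=.12); print(t(),f())
hit=bot.movel(push(0)+.002*ex,velocity=.06,max_force=3); s=bot.state()
print("contact",hit,(s["tcp_pos"]-push(0))@ex,(s["tcp_pos"]-push(0))@ey,f(),t())
for q in (.03,.05,.07,.08,.09,.10,.11,.12):
    hit=bot.movel(push(q),velocity=.03,max_force=14); print(q,hit,f()@ex,(bot.state()["tcp_pos"]-push(q))@ex,t())
    if hit: break
c=capture("scene"); save(c,"s1",(180,150,330,260),4); np.save("s1.npy",c,allow_pickle=True)
print(proj(c,[knob(q) for q in(0,.1,.15,.2,.4)]))
E
```

```text
4.3
5.27 [ 0.3 -0.2  0.3]
contact True 0.002347479918910439 0.00012704912174547832 [-0.9 -0.4  0.6] 5.83
0.03 False -3.7027017482951097 -0.0007198921269372386 6.08
0.05 False -4.541849670138851 -0.0011520155814786074 6.33
0.07 False -3.172141192179646 -0.00024450332969034894 6.58
0.08 False -1.6162274084210049 0.0005285854678274917 6.83
0.09 False -0.2878978873061183 0.0007042505852429295 7.08
0.1 False -0.7206221235673532 0.0005986783769420097 7.33
0.11 False 0.5249494838588952 0.00021992757643310123 7.58
0.12 False -0.17498316128629843 0.00012379570111958855 7.83
[[222.33435406 215.17428716]
 [227.32532157 217.06039077]
 [229.88174595 218.17051908]
 [232.4675884  219.38859948]
 [242.92586181 225.26735299]]
```

View pics/s1.png

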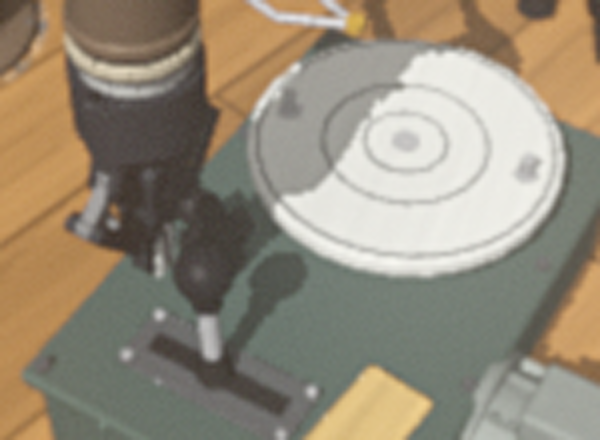

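The crest is passed: the push force fell from 4.5 N to zero, and the knob is at scene px (231,217), which matches 0.15 rad. Next I back off and take the far pin in a loose cage.

```bash
cat >> h.py <<'E'
TH0=.398
def pinpose(th,z=.1765):
    r=np.array([np.cos(th),np.sin(th),0]); p=SP+.09*r; p[2]=z; return p,down(-np.cross(ez,r))
E
cat > wheel.py <<'E'
from h import *
import sys
s=bot.state(); p=s["tcp_pos"]-.03*ex; bot.movel(p,velocity=.15); p[2]=.31; bot.movel(p,velocity=.2)
P,R=pinpose(TH0,.26); bot.movep(P,R); bot.grip(.022)
if bot.movel(pinpose(TH0)[0],velocity=.08,max_force=6): print("touched",bot.state()["tcp_pos"]); sys.exit()
print("down",bot.state()["tcp_pos"],f(),t())
th=TH0; base=bot.state()["wrist_force"]
while th<TH0+1.2:
    th+=.06; P,R=pinpose(th)
    hit=bot.movel(P,R,velocity=.035,max_force=11)
    s=bot.state(); r=s["tcp_pos"]-SP; a=np.arctan2(r[1],r[0]); tg=np.array([-np.sin(a),np.cos(a),0])
    ft=(s["wrist_force"]-base)@tg; print(round(a,3),hit,round(ft,1),t())
    if hit or abs(ft)>10: break
c=capture("scene"); save(c,"s2",(180,150,330,260),4)
E
python3 wheel.py
```

```text
down [0.60900468 0.09473375 0.1773076 ] [0.2 0.8 0.4] 11.52
0.457 False -1.9 11.82
0.517 False -0.8 12.13
0.578 False -0.2 12.44
0.639 False -0.7 12.75
0.699 False -0.3 13.06
0.758 False -0.2 13.37
0.818 False -0.3 13.68
0.851 False -4.8 13.98
0.853 True -5.5 14.2
```

View pics/s2.png

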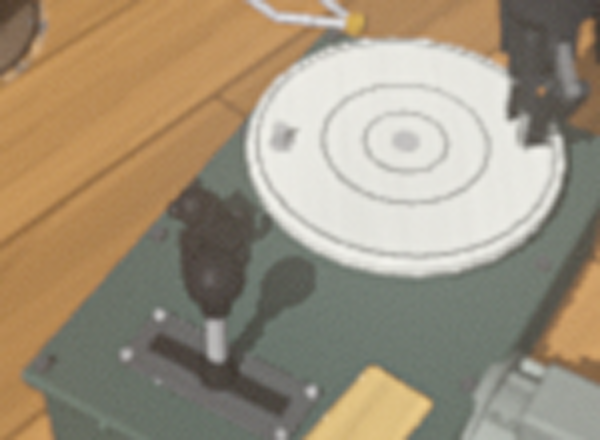

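The knob dropped to px (233,219.5), which matches 0.20 rad, and the wheel locked after about 0.39 rad at only 5.5 N. Next I unload the pin, lift off and push the knob home.

```bash
cat > home.py <<'E'
from h import *
P,R=pinpose(.786); bot.movel(P,R,velocity=.04); print(f(),t())
P[2]=.31; bot.movel(P,velocity=.2)
p=push(.2)-.03*ex; p[2]=.31; bot.movep(p,down(-ey)); bot.grip(0)
p[2]=.222; bot.movel(p,velocity=.12)
print("contact",bot.movel(push(.2),velocity=.06,max_force=4),f()@ex)
for q in (.21,.23,.25,.27,.29,.30,.31,.32,.33,.34):
    hit=bot.movel(push(q),velocity=.03,max_force=16); print(q,hit,f()@ex,(bot.state()["tcp_pos"]-push(q))@ex,t())
    if hit: break
c=capture("scene"); save(c,"s3",(180,150,330,260),4)
E
python3 home.py
```

```text
[-0.6 -0.6 -1. ] 14.61
contact False 0.9632847923766987
0.21 False -0.6641647605574431 -0.0001453245359976366 18.74
0.23 False -3.7854596619837477 -0.0007534083515629392 18.99
0.25 False -5.345229707394843 -0.0005242193966641532 19.24
0.27 False -0.7770794865772631 0.0004834510456933752 19.49
0.29 False 0.7111547896583308 0.0009550079387542235 19.74
0.3 False -0.21636211813061745 0.00039531145719467505 19.99
0.31 False -0.278430553397096 0.00015842491916174707 20.24
0.32 False -0.19006156745188932 0.00011497880063930592 20.49
0.33 False 0.19006156745188932 6.0745484724767474e-05 20.74
0.34 False -1.0460427060653368 7.643233017359464e-05 20.99
```

View pics/s3.png

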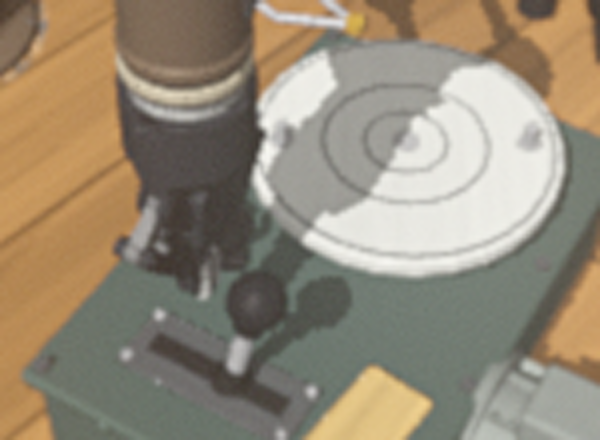

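The knob is at px (244,225), which matches 0.40 rad. I'll follow up gently to feel that it is seated, then retreat and do a final check.

Run:
```python
from h import *
print(bot.movel(push(.40),velocity=.03,max_force=5),f()@ex,(bot.state()["tcp_pos"]-push(.4))@ex)
p=bot.state()["tcp_pos"]-.06*ex; bot.movel(p,velocity=.12); p[2]=.35; bot.movel(p,velocity=.2)
bot.movel(p-.1*ex,velocity=.2)
c=capture("scene"); save(c,"s4",s=1.5); print(t())
```

```text
False -0.31980951024141496 0.0001911467786610733
23.62
```

View pics/s4.png

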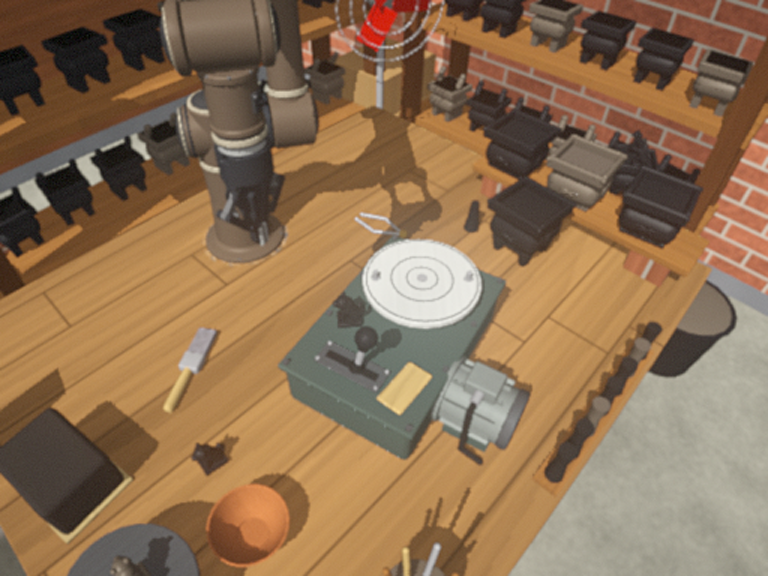

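The knob stands at (366,338), which is home. The lion at (350,310), the rib and the other items are unmoved, and the arm is clear, so I hand the job in.

```bash
python3 -c "
from h import *
print(order.close_job())"
```

```text
the job is handed in; nothing more can be done
None
```

The finishing wheel is in slow gear: the teeth dropped in after about 0.39 rad of hand-turning, the knob is home at 0.40 rad, the arm is clear of everything, and the job was handed in at about 24 s.

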